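Swing the tube rack home on the shaker and wedge it fast

TASK

On the shaker platform the tube rack hangs on its pivot pin but stands skewed. Push it near its free front corner so that it swings round on the pin, past the spring roller catch and home against the stop screw; press it firmly home for a moment so that it is felt to seat, but do not ram it. Then slide the wedge bolt in along the rack's front until it is tight, so that the rack is held between bolt and stop; keep the rack flat and on its pin, and leave everything else where it is.

Things in the scene. Friction and masses are not known exactly. Their poses are not given: they have to be found in the camera images.
- shaker: Orbital shaker, fixed. Flat aluminium platform, top 100 mm above the bench, edges at x -160 and +150, y -170 and +170 mm. Origin on the bench under its middle; +x runs from its control panel (robot's side) to its rear, +y to the left seen from the robot, z up: the 'shaker frame' below. A clamp at its rear right, (116, -128) mm, holds a bottle whose cap is 90 mm above the platform.
- pin (a point): Fixed upright steel pivot pin, 9 mm across, 19 mm tall, at the rear left of the platform, shaker frame (93, 153) mm; the point is its axis at the platform's top (z = 100 mm).
- rack: Cream tube rack, 0.4 to 0.8 kg, 60 mm high, its tubes 86 mm. Origin: underside centre of its ear's 11 mm hole, on the pin. Own frame: x -78 (front face) to +12 mm (rear), y -223 (free end) to -13. Home: axes parallel to the shaker's; starts yawed 0.35 to 0.65 rad below it, free end towards the robot. Front face: a strip 8 to 34 mm high, the rest set back 3 mm. Sliding takes 0.5 to 2 N at the corner.
- rack_corner (a point): The rack's free front corner (the corner to push beside), 21 mm above its underside; rack frame (-78, -223) mm. With the rack home this corner lies at about y = -70 mm in the shaker frame and anywhere from x = 11 to 19 mm, as the stop screw is set.
- stop: Fixed steel bracket behind the rack's free end; origin: foot of its front face, shaker frame (118, -45, 100) mm. Its stop screw, head 18 mm across, 21 mm above the platform, is what the rack's rear face comes to bear on; the head's face stands at x = 101 to 109 mm (setting not reported: find it by feel). Rigid. A well seated rack has borne on it with over 6 N; over 20 N is ramming.
- catch (a joint): Spring roller catch beside the rack's free end, shaker frame (65, -77) mm: a white roller pushed back towards -y, 0 (out) to 0.005 m. A rib on the rack's end rides over it while the free corner goes from about x = -3 to 5 mm in the shaker frame, adding 3 to 7 N to the push; then it lets go, with 6 to 14 mm of light travel left to the stop, and keeps the rack from swinging back.
- bolt: Steel wedge bolt, right front of the platform, slides along the shaker's +y, travel 54 mm, 2 N of friction, stays where left. Its side towards the rack tapers (0.3 mm per mm). Origin: the taper's tip, at the platform's top, shaker frame (9, -86) mm drawn back; starts up to 6 mm on. Own x axis: square to the taper, so x of the rack's corner in this frame is the gap; tight after 22 to 49 mm.
- bolt_knob (a point): Centre of the top of the bolt's upright black knob, 14 mm across, 22 to 58 mm above the platform, standing on the bolt's bar (top 22 mm above the platform, 17 mm wide, ending 9 mm behind the knob's axis). Drawn back at (0, -155) mm in the shaker frame; moves with the bolt. Nothing stands beside it.
- buffer_bottle: Bystander: white-capped bottle, 52 mm across, 90 mm tall, standing in the clamp on the platform. Origin at its foot.
- sample_jar: Bystander: white jar, 48 mm across, 52 mm tall, standing in a second clamp at the platform's front right, shaker frame (-122, -115) mm. Origin at its foot.
- spare_rack: Bystander: small white tube rack, 70 x 140 x 86 mm with tubes, on the bench left. Origin at its foot.
- amber_bottle: Bystander: amber bottle, 68 mm across, 135 mm tall, on the bench right. Origin at its foot.
- tip_box: Bystander: box with clear lid, 85 x 122 x 75 mm, on the bench right. Origin at its foot.
- jar: Bystander: white jar, 60 mm across, 70 mm tall, on the bench left. Origin at its foot.
- forceps: Bystander: steel forceps, 140 mm long, lying on the bench between robot and shaker, right. Origin at its underside.
- beaker: Bystander: glass beaker, 72 mm across, 85 mm tall, on the bench left. Origin at its foot.

How it is judged:
By the outcome, as a careful person would: the job done as asked, in the order asked, and still so for the second after the job is handed in, with the robot touching nothing.
It also fails if it takes over 72 s, if anything falls off the work surface, if the arm or the gripper's body presses on something with over 40 N, if the wrist force passes 120 N, or if a joint passes its speed limit or range.

ROBOT

A 6-joint arm with a two-finger parallel gripper is mounted at the origin on the work surface. World frame = base frame: x ahead of the robot, y to its left, z up, the work surface at z = 0. Lengths are in m, angles in rad, forces in N, time in s.
With the tool pointing down it reaches from about 0.25 to 0.85 m from the base axis. Payload 12.5 kg.
Tool frame: the origin (TCP) lies on the front face of the gripper's body, between the roots of the fingers; the fingertips stand 84 mm ahead of it and the grasp point (between the pads) lies 65 mm ahead of it; z points along the fingers, y is the direction in which the jaws open and shut (so a half turn about z gives the same grasp; the last joint's range is limited). The gripper opens to 93 mm and grips with 3 to 60 N. Pads are 15 mm wide; open, the fingers measure 128 mm over their backs; the gripper's body (75 mm by 188 mm) begins 65 mm behind the grasp point.
Start: joints at [-1.297, 0.351, 1.652, -0, 1.139, -0.085], TCP at [0.193, -0.515, 0.303] pointing down, gripper open.
Joint ranges: [-2.75, 2.75], [-0.79, 2.1], [0.01, 2.65], [-1.57, 4.71], [0.07, 3.14], [-2.87, 2.87]. Speed limits (rad/s): [2.22, 2.22, 2.79, 3.14, 3.14, 3.14].

INTERFACE

Orientations are given as a rotation vector (axis times angle).
In Python, from station import status, eyes, r gives the robot as it stands.
- The arm moves only by the tool servo_tool, never from a script. Its argument "commands" is a list of rows, each an object of numbers: "tx", "ty", "tz": the shift along the tool's x, y, z in units of 0.25 m (1.0 is 0.25 m); "wx", "wy", "wz": the turn, a rotation vector about the tool's x, y, z in units of pi/2 rad (1.0 is pi/2 rad); "claw": the finger opening in mm, from 0 to 93. A call has exactly 5 rows; each row shifts and turns the pose as measured when the row begins, along the tool's axes as they then stand; what a row does not reach is not made up. A row lasts 1/8 s, in which the tool goes at most 62.5 mm and 10.7 degrees, less where a joint would pass 70% of its speed; a pose out of reach is approached as far as the arm can. A call with a number of a shift or a turn outside -1 to 1 is refused whole. A call with a gripper value outside its range is refused whole. The fingers move at their own pace and stop on an object; "newtons" is the grip in N (left out, the last holds). Time passes only in rows, so rows that do not move let the fingers close, or fill a call up. It gives the time, the measured TCP pose, the force and the opening at its end, in the units of the state.
- status.get_state(): the state, without advancing time (a new reading comes with each control period).
- eyes.snapshot(name): name is "scene" or "top"; returns (picture, depth): 420x560x3 uint8, red, green, blue; 420x560 float32, m along the optical axis (not along the pixel's ray), 0 where there is no reading.
- eyes.camera_params(name): a dict with "fx", "fy", "cx", "cy" (pixels), "k1" (the pictures are not rectified: a ray, as slopes to the right and down, at radius r is drawn at 1 + k1 r^2 times it, then the intrinsics apply), "position" and "rotation" of the camera in the world. Camera axes: x right, y down, z forward; pixel columns grow to the right and rows downward; lengths in m; the calibration is good to about 2 mm. A picture is of the moment at which its call begins. camera_params takes no time and is no camera call.
- r.finish_job(): hands the job in, once; it reports no verdict.
The state is a dict: "time": time; "q": joint angles; "joint_velocities": joint speeds; "tau": joint torques, N m; "position": TCP position; "orientation": TCP orientation; "force": force on the tool from outside, world axes, zero at the start; "ft_torque": the same for the moment, N m; "opening": finger opening in m.
Only numpy, scipy, OpenCV 4.12 (cv2) and the standard library are available. Lean on these libraries where they do the work, as an engineer would, in place of code of your own. Each camera call takes 0.05 s, during which the arm holds its last target.

## Working session

There is one attempt and no reset: what is moved stays moved. The work goes in short steps, Python scripts to look and compute and a tool call to move; the robot and the scene stay as the last step left them, time stands still between calls to the robot, and variables do not carry over. Pictures are saved under pics/ and viewed, and the job is handed in when it is done.

Besides the shell and the picture viewer there is one more tool, called after "Emit:" as a command line: name --argument value ..., lists and objects as JSON in quotes. servo_tool: Moves the arm, as the interface text tells. Its arguments: {"type":"object","properties":{"commands":{"type":"array","items":{"type":"object","properties":{"tx":{"type":"number"},"ty":{"type":"number"},"tz":{"type":"number"},"wx":{"type":"number"},"wy":{"type":"number"},"wz":{"type":"number"},"claw":{"type":"number"}}}},"newtons":{"type":"number"}},"required":["commands"]}

```bash
ls; mkdir -p pics; python3 - <<'E'
from station import status, eyes, r
import cv2,numpy as np
s=status.get_state(); print({k:np.round(v,3) for k,v in s.items()})
for n in("scene","top"):
    p,d=eyes.snapshot(n); cv2.imwrite(f"pics/{n}0.png",p[:,:,::-1]); np.savez(f"pics/{n}0.npz",p=p,d=d); print(eyes.camera_params(n))
E
```

```text
pics
{'time': np.float64(0.0), 'q': array([-1.297,  0.351,  1.652, -0.   ,  1.139, -0.085]), 'joint_velocities': array([-0.   , -0.001,  0.   , -0.   , -0.001, -0.001]), 'tau': array([ 1.0000e-03, -4.9732e+01, -2.8525e+01,  7.0000e-02,  2.6000e-02,
       -0.0000e+00]), 'position': array([ 0.193, -0.515,  0.302]), 'orientation': array([-3.09, -0.56,  0.  ]), 'force': array([-0.897, -0.373,  0.426]), 'ft_torque': array([ 0.077, -0.016,  0.015]), 'opening': np.float64(0.093)}
{'fx': 464.0484726193776, 'fy': 464.0484726193776, 'cx': 289.38711186507635, 'cy': 203.66401197286936, 'k1': 0.018249425423780146, 'position': array([ 1.17186113, -0.37610749,  1.26978475]), 'rotation': array([-2.2609023 , -1.31544308,  0.36818065])}
{'fx': 537.5829619589537, 'fy': 537.5829619589537, 'cx': 283.37981045245186, 'cy': 221.2677345108082, 'k1': -0.1270329782590478, 'position': array([0.34935553, 0.01843815, 1.52781702]), 'rotation': array([-2.14004785,  2.16196477, -0.10985445])}
```

View pics/top0.png

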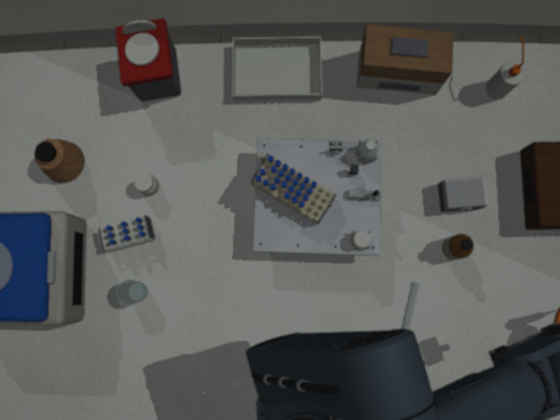

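View pics/scene0.png

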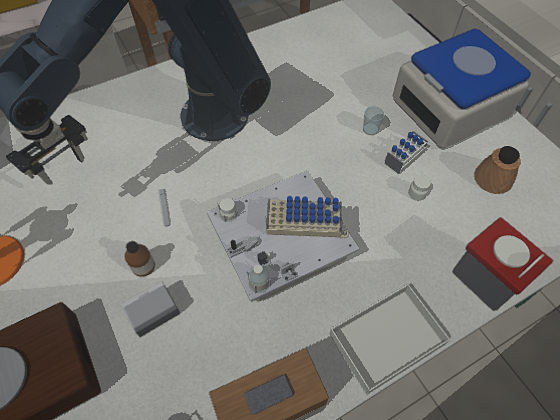

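The top view shows the platform at about columns 256–381 and rows 139–255, with the rack skewed on it and the knob near (376,193). I'll enlarge both views.

```bash
cat > h.py <<'E'
import numpy as np,cv2
from station import status, eyes, r
from scipy.spatial.transform import Rotation as R
def cam(n): 
    c=eyes.camera_params(n); K=np.array([[c['fx'],0,c['cx']],[0,c['fy'],c['cy']],[0,0,1]]); return K,np.array([c['k1'],0,0,0,0.]),R.from_rotvec(c['rotation']).as_matrix(),c['position']
def ray(n,uv):
    K,D,Rm,p=cam(n); u=cv2.undistortPoints(np.array(uv,float).reshape(-1,1,2),K,D)[:,0]
    return p,np.c_[u,np.ones(len(u))]@Rm.T
def onplane(n,uv,z):
    p,d=ray(n,uv); return p+d*((z-p[2])/d[:,2])[:,None]
def proj(n,X):
    K,D,Rm,p=cam(n); Xc=(np.atleast_2d(X)-p)@Rm; return cv2.projectPoints(Xc,np.zeros(3),np.zeros(3),K,D)[0][:,0]
def tri(a,b):
    # a,b: (name,uv)
    A=[];B=[];
    M=np.zeros((3,3));v=np.zeros(3);L=[]
    for n,uv in(a,b):
        p,d=ray(n,[uv]);d=d[0]/np.linalg.norm(d[0]);P=np.eye(3)-np.outer(d,d);M+=P;v+=P@p;L.append((p,P))
    X=np.linalg.solve(M,v); return X,[np.linalg.norm(P@(X-p)) for p,P in L]
def crop(n,p,box,f,out,bright=1.0):
    x0,y0,x1,y1=box; c=cv2.resize(p[y0:y1,x0:x1,::-1],None,fx=f,fy=f,interpolation=cv2.INTER_CUBIC)
    c=np.clip(c.astype(float)*bright,0,255).astype(np.uint8); cv2.imwrite(out,c)
E
python3 - <<'E'
from h import *
p=np.load('pics/top0.npz')['p'];crop('top',p,(245,130,395,265),5,'pics/topc.png',1.5)
p=np.load('pics/scene0.npz')['p'];crop('scene',p,(200,165,365,305),4.7,'pics/scenec.png')
E
```

```text
(no output)
```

View pics/topc.png

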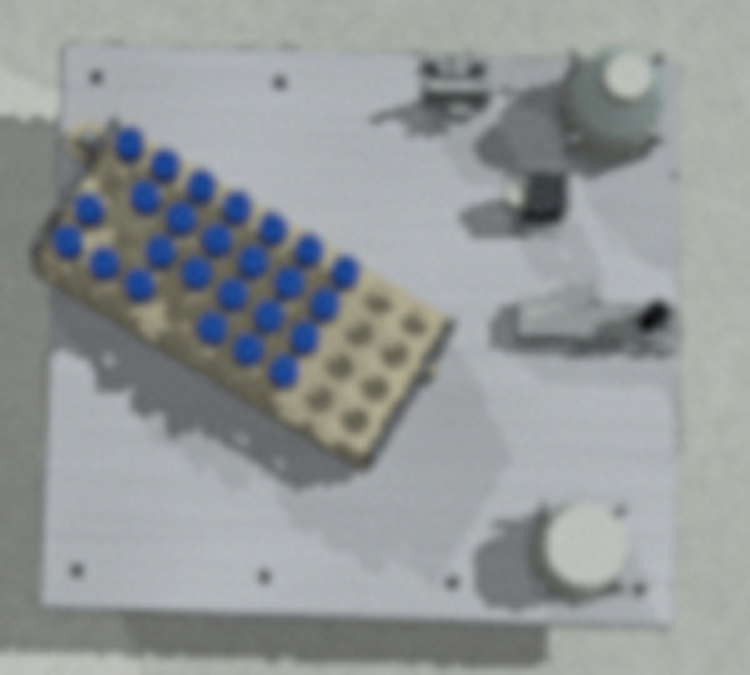

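View pics/scenec.png

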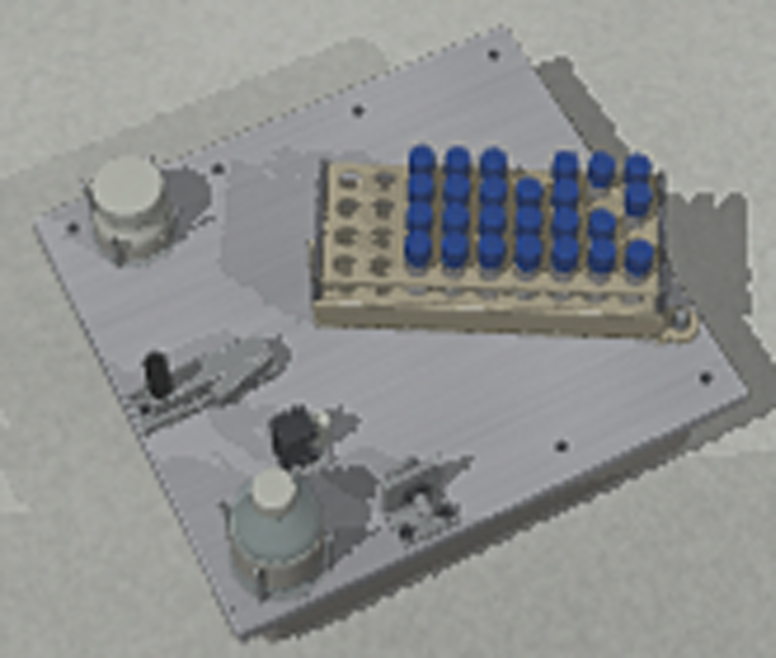

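```bash
cat >> h.py <<'E'
def uvT(x,y): return ((x+.5)/5-.5+245,(y+.5)/5-.5+130)
def uvS(x,y): return ((x+.5)/4.7-.5+200,(y+.5)/4.7-.5+165)
def fit2(L,W):
    # rigid 2D: W = c + R(th) L
    lm,wm=L.mean(0),W.mean(0);H=(L-lm).T@(W-wm);th=np.arctan2(H[0,1]-H[1,0],H[0,0]+H[1,1])
    Q=np.array([[np.cos(th),-np.sin(th)],[np.sin(th),np.cos(th)]]);c=wm-Q@lm;return c,th,Q,W-(L@Q.T+c)
E
python3 - <<'E'
from h import *
L=np.array([[150,170],[150,-170],[-160,-170],[-160,170]])/1e3
T=onplane('top',[uvT(*a) for a in[(65,45),(677,57),(670,627),(42,605)]],.1)[:,:2]
S=onplane('scene',[uvS(*a) for a in[(745,392),(240,637),(36,225),(507,28)]],.1)[:,:2]
for nm,l,w in(('T',L,T),('S',L,S),('B',np.r_[L,L],np.r_[T,S])):
    c,th,Q,e=fit2(l,w);print(nm,c,th);print(np.round(e*1e3,1).tolist())
def sh(X): return np.round(np.r_[(X[:2]-c)@Q,X[2]]*1e3,1)
print('knob',*(sh(x) for x in (tri(('top',uvT(657,311)),('scene',uvS(155,358)))[0],)), tri(('top',uvT(657,311)),('scene',uvS(155,358)))[1])
# rack top free front corner (z=160)
print(sh(onplane('top',[uvT(365,455)],.16)[0]),sh(onplane('top',[uvT(452,320)],.16)[0]),sh(onplane('scene',[uvS(328,163)],.16)[0]),sh(onplane('scene',[uvS(318,305)],.16)[0]))
for n,xy in(('jar',[-122,-115,52]),('bottle',[116,-128,90]),('knob',[0,-155,58]),('pin',[93,153,19])):
    P=np.r_[c+Q@(np.array(xy[:2])/1e3),.1+xy[2]/1e3];print(n,P,(proj('top',P)-[245,130]+.5)*5-.5,(proj('scene',P)-[200,165]+.5)*4.7-.5)
E
```

```text
T [ 0.59568718 -0.04892857] -0.041136234166012316
[[-2.1, -2.8], [1.3, 2.1], [-0.3, 3.2], [1.1, -2.5]]
S [ 0.59965038 -0.0517638 ] -0.0415750516112677
[[-3.8, -3.1], [-1.9, 1.5], [3.7, 1.7], [2.0, -0.1]]
B [ 0.59766878 -0.05034618] -0.04135522396339265
[[-4.1, -1.4], [-0.7, 3.5], [-2.3, 4.6], [-0.9, -1.1], [-1.8, -4.6], [0.1, 0.1], [5.6, 0.4], [4.0, -1.5]]
knob [  -3.  -148.4  157.8] [np.float64(0.000643993273364631), np.float64(0.0006439932733646856)]
[-82.6   1.6 160. ] [-11.1 -41.6 160. ] [-77.3  -1.8 160. ] [  9.  -50.7 160. ]
jar [ 0.4710186  -0.16020396  0.152     ] [[589.08285434 539.71750159]] [[128.40173212 185.95407687]]
bottle [ 0.70827764 -0.18303258  0.19      ] [[629.62036     70.47923375]] [[274.78825336 488.24940315]]
knob [ 0.59126055 -0.20521365  0.158     ] [[670.90698603 306.11332381]] [[147.67030313 366.49863815]]
pin [0.69691481 0.09867806 0.119     ] [[ 87.45644386 131.6061166 ]] [[683.29529102 312.97301498]]
```

```bash
cat >> h.py <<'E'
C=np.array([.5977,-.0503]);TH=-.0414
QS=np.array([[np.cos(TH),-np.sin(TH)],[np.sin(TH),np.cos(TH)]])
def s2w(x,y): return C+QS@(np.array([x,y])/1e3)
def yawx(Rm): return np.arctan2(Rm[1,0],Rm[0,0])
def Rdown(y): return np.array([[np.cos(y),np.sin(y),0],[np.sin(y),-np.cos(y),0],[0,0,-1.]])
def plan(sx,sy,tipz,syaw,n):
    """shaker-frame finger centre mm, tip height over platform mm, tool-x yaw in shaker frame"""
    s=status.get_state();p=s['position'];R0=R.from_rotvec(s['orientation'])
    P=np.r_[s2w(sx,sy),.1+tipz/1e3+.084];R1=R.from_matrix(Rdown(syaw+TH))
    dr=(R0.inv()*R1).as_rotvec()
    for i in range(n):
        Ri=R0*R.from_rotvec(dr*i/n);t=Ri.inv().apply((P-p)/n)/.25
        print('t',np.round(t,3),'w',np.round(dr/n/(np.pi/2),3))
def where(s=None):
    s=s or status.get_state();p=s['position'];Rm=R.from_rotvec(s['orientation']).as_matrix()
    l=(p[:2]-C)@QS*1e3;f=s['force'];fs=f[:2]@QS
    print('t%.2f sh xy'%s['time'],np.round(l,1),'tip',round((p[2]-.184)*1e3,1),'yaw',round(yawx(Rm)-TH,4),'zax',np.round(Rm[:,2],3),'F sh',np.round([*fs,f[2]],2),'Ftool',np.round(Rm.T@f,2),'open',round(float(s['opening']),4),'q',np.round(s['q'],2))
E
python3 -c "
from h import *
where();plan(-102,26,110,-.52,15);print(s2w(-102,26))"
```

```text
t0.10 sh xy [-385.  -480.8] tip 118.3 yaw 0.4002 zax [-0.     0.001 -1.   ] F sh [-0.18  0.74 -0.21] Ftool [ 0.12 -0.75  0.21] open 0.0929 q [-1.3   0.35  1.65 -0.    1.14 -0.08]
t [ 0.122 -0.095  0.002] w [-0.     0.     0.039]
t [ 0.116 -0.102  0.002] w [-0.     0.     0.039]
t [ 0.11  -0.109  0.002] w [-0.     0.     0.039]
t [ 0.103 -0.116  0.002] w [-0.     0.     0.039]
t [ 0.095 -0.122  0.002] w [-0.     0.     0.039]
t [ 0.088 -0.128  0.002] w [-0.     0.     0.039]
t [ 0.08  -0.133  0.002] w [-0.     0.     0.039]
t [ 0.071 -0.137  0.002] w [-0.     0.     0.039]
t [ 0.063 -0.141  0.002] w [-0.     0.     0.039]
t [ 0.054 -0.145  0.002] w [-0.     0.     0.039]
t [ 0.045 -0.148  0.002] w [-0.     0.     0.039]
t [ 0.036 -0.151  0.002] w [-0.     0.     0.039]
t [ 0.027 -0.152  0.002] w [-0.     0.     0.039]
t [ 0.017 -0.154  0.002] w [-0.     0.     0.039]
t [ 0.008 -0.155  0.002] w [-0.     0.     0.039]
[ 0.49686349 -0.02010068]
```

Emit:
servo_tool --commands '[{"tx":0.12,"ty":-0.1,"wz":0.04,"claw":0},{"tx":0.12,"ty":-0.1,"wz":0.04,"claw":0},{"tx":0.11,"ty":-0.11,"wz":0.04,"claw":0},{"tx":0.1,"ty":-0.12,"wz":0.04,"claw":0},{"tx":0.1,"ty":-0.12,"wz":0.04,"claw":0}]' --newtons 30

```text
invalid input
```

```bash
python3 -c "
from h import *
where();plan(-102,26,110,-.52,10)"
```

```text
t0.10 sh xy [-385.  -480.8] tip 118.3 yaw 0.4002 zax [-0.     0.001 -1.   ] F sh [-0.18  0.74 -0.21] Ftool [ 0.12 -0.75  0.21] open 0.0929 q [-1.3   0.35  1.65 -0.    1.14 -0.08]
t [ 0.183 -0.143  0.003] w [-0.     0.     0.059]
t [ 0.169 -0.159  0.003] w [-0.     0.     0.059]
t [ 0.154 -0.174  0.003] w [-0.     0.     0.059]
t [ 0.137 -0.187  0.003] w [-0.     0.     0.059]
t [ 0.12  -0.199  0.003] w [-0.     0.     0.059]
t [ 0.101 -0.209  0.003] w [-0.     0.     0.059]
t [ 0.081 -0.218  0.003] w [-0.     0.     0.059]
t [ 0.061 -0.224  0.003] w [-0.     0.     0.059]
t [ 0.04  -0.229  0.003] w [-0.     0.     0.059]
t [ 0.019 -0.231  0.003] w [-0.     0.     0.059]
```

Refused; probably every key is needed in each row.

Emit:
servo_tool --commands '[{"tx":0.12,"ty":-0.1,"tz":0,"wx":0,"wy":0,"wz":0.04,"claw":0},{"tx":0.12,"ty":-0.1,"tz":0,"wx":0,"wy":0,"wz":0.04,"claw":0},{"tx":0.11,"ty":-0.11,"tz":0,"wx":0,"wy":0,"wz":0.04,"claw":0},{"tx":0.1,"ty":-0.12,"tz":0,"wx":0,"wy":0,"wz":0.04,"claw":0},{"tx":0.1,"ty":-0.12,"tz":0,"wx":0,"wy":0,"wz":0.04,"claw":0}]' --newtons 30

```text
time: 0.72
position: [0.2973, -0.3453, 0.3009]
orientation: [-3.138, -0.049, 0.002]
force: [0.7, -0.3, -0.1]
opening: 0.0476
```

```bash
python3 -c "
from h import *
where();plan(-102,26,110,-.52,10)"
```

```text
t0.72 sh xy [-287.9 -307.2] tip 116.9 yaw 0.0725 zax [-0.001  0.003 -1.   ] F sh [ 0.72 -0.29 -0.05] Ftool [0.7  0.34 0.05] open 0.0476 q [-0.96  0.18  1.88  0.    1.08  0.58]
t [ 0.084 -0.128  0.003] w [-0.     0.     0.038]
t [ 0.076 -0.132  0.003] w [-0.     0.     0.038]
t [ 0.068 -0.137  0.003] w [-0.     0.     0.038]
t [ 0.06  -0.14   0.003] w [-0.     0.     0.038]
t [ 0.052 -0.144  0.003] w [-0.     0.     0.038]
t [ 0.043 -0.146  0.003] w [-0.     0.     0.038]
t [ 0.034 -0.149  0.003] w [-0.     0.     0.038]
t [ 0.025 -0.151  0.003] w [-0.     0.     0.038]
t [ 0.016 -0.152  0.003] w [-0.     0.     0.038]
t [ 0.007 -0.152  0.003] w [-0.     0.     0.038]
```

Good tracking.

Emit:
servo_tool --commands '[{"tx":0.085,"ty":-0.13,"tz":0,"wx":0,"wy":0,"wz":0.038,"claw":0},{"tx":0.08,"ty":-0.13,"tz":0,"wx":0,"wy":0,"wz":0.038,"claw":0},{"tx":0.07,"ty":-0.14,"tz":0,"wx":0,"wy":0,"wz":0.038,"claw":0},{"tx":0.06,"ty":-0.14,"tz":0,"wx":0,"wy":0,"wz":0.038,"claw":0},{"tx":0.05,"ty":-0.145,"tz":0,"wx":0,"wy":0,"wz":0.038,"claw":0}]'

```text
time: 1.35
position: [0.4017, -0.1759, 0.3007]
orientation: [-3.107, 0.435, 0.005]
force: [0.9, -1.2, -0.1]
opening: 0.0011
```

Emit:
servo_tool --commands '[{"tx":0.045,"ty":-0.145,"tz":0,"wx":0,"wy":0,"wz":0.038,"claw":0},{"tx":0.035,"ty":-0.15,"tz":0,"wx":0,"wy":0,"wz":0.038,"claw":0},{"tx":0.025,"ty":-0.15,"tz":0,"wx":0,"wy":0,"wz":0.038,"claw":0},{"tx":0.015,"ty":-0.15,"tz":0,"wx":0,"wy":0,"wz":0.038,"claw":0},{"tx":0.01,"ty":-0.15,"tz":0,"wx":0,"wy":0,"wz":0.038,"claw":0}]'

```text
time: 1.98
position: [0.5069, -0.0103, 0.3003]
orientation: [-3.004, 0.907, 0.008]
force: [0.1, -0.4, 0.4]
opening: 0.0004
```

```bash
python3 -c "
from h import *
where();plan(-102,26,50,-.52,5)"
```

```text
t1.98 sh xy [-92.3  36.2] tip 116.3 yaw -0.5449 zax [-0.004  0.005 -1.   ] F sh [ 0.14 -0.38  0.43] Ftool [ 0.31  0.25 -0.43] open 0.0004 q [-0.11  0.28  1.76  0.    1.11  2.04]
t [-0.002  0.011  0.053] w [-0.     0.001 -0.003]
t [-0.002  0.011  0.053] w [-0.     0.001 -0.003]
t [-0.002  0.011  0.053] w [-0.     0.001 -0.003]
t [-0.002  0.011  0.053] w [-0.     0.001 -0.003]
t [-0.003  0.011  0.053] w [-0.     0.001 -0.003]
```

Emit:
servo_tool --commands '[{"tx":-0.005,"ty":0.012,"tz":0.06,"wx":0,"wy":0,"wz":0,"claw":0},{"tx":-0.005,"ty":0.012,"tz":0.06,"wx":0,"wy":0,"wz":0,"claw":0},{"tx":-0.005,"ty":0.012,"tz":0.06,"wx":0,"wy":0,"wz":0,"claw":0},{"tx":-0.005,"ty":0.012,"tz":0.06,"wx":0,"wy":0,"wz":0,"claw":0},{"tx":0,"ty":0,"tz":0,"wx":0,"wy":0,"wz":0,"claw":0}]'

```text
time: 2.6
position: [0.4932, -0.0185, 0.235]
orientation: [-3.006, 0.905, 0.016]
force: [-0.2, -0.2, 0.7]
opening: 0.0005
```

```bash
python3 -c "
from h import *
where();plan(-102,26,17,-.52,5)
p,d=eyes.snapshot('top');crop('top',p,(245,130,395,265),5,'pics/t1.png',1.5)
p,d=eyes.snapshot('scene');crop('scene',p,(200,140,365,280),4.7,'pics/s1.png')"
```

```text
t2.60 sh xy [-105.7   27.5] tip 51.0 yaw -0.5434 zax [-0.009  0.005 -1.   ] F sh [-0.21 -0.17  0.69] Ftool [-0.1   0.25 -0.69] open 0.0005 q [-0.13  0.34  1.86  0.    0.95  2.02]
t [ 0.003 -0.001  0.027] w [ 0.     0.001 -0.003]
t [ 0.003 -0.001  0.027] w [ 0.     0.001 -0.003]
t [ 0.003 -0.001  0.027] w [ 0.     0.001 -0.003]
t [ 0.003 -0.001  0.027] w [ 0.     0.001 -0.003]
t [ 0.003 -0.     0.027] w [ 0.     0.001 -0.003]
```

View pics/s1.png

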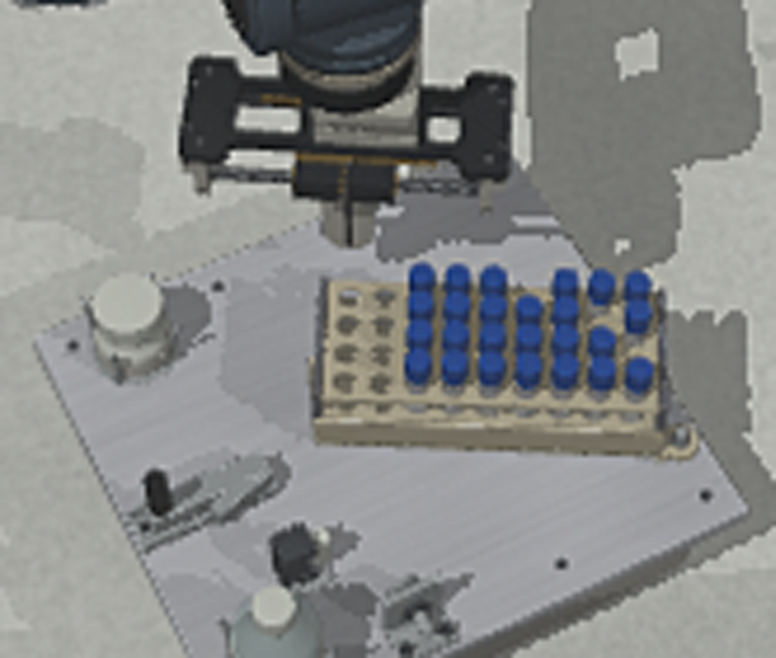

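View pics/t1.png

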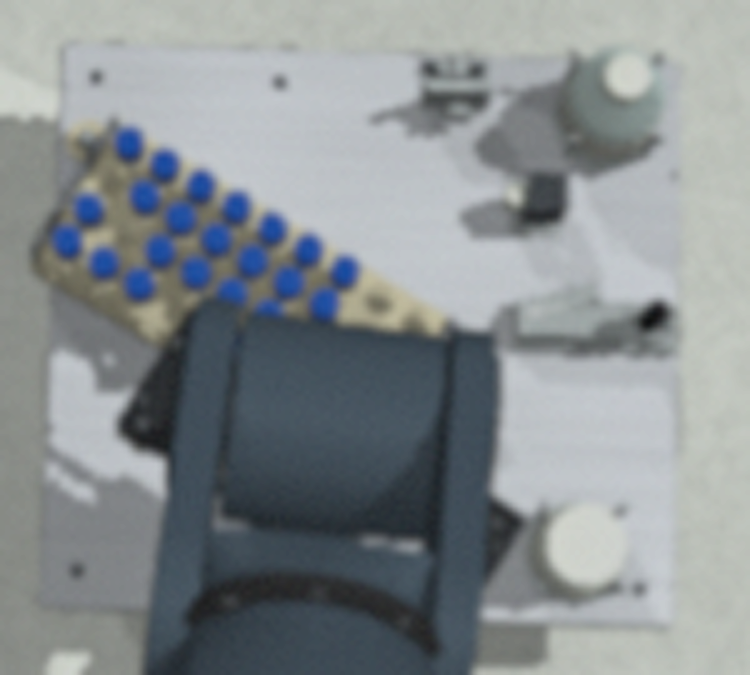

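Emit:
servo_tool --commands '[{"tx":0.0,"ty":0,"tz":0.033,"wx":0,"wy":0.002,"wz":-0.003,"claw":0},{"tx":0.0,"ty":0,"tz":0.033,"wx":0,"wy":0.002,"wz":-0.003,"claw":0},{"tx":0.0,"ty":0,"tz":0.033,"wx":0,"wy":0.002,"wz":-0.003,"claw":0},{"tx":0.0,"ty":0,"tz":0.033,"wx":0,"wy":0.001,"wz":-0.003,"claw":0},{"tx":0,"ty":0,"tz":0,"wx":0,"wy":0,"wz":0,"claw":0}]'

```text
time: 3.32
position: [0.4943, -0.0184, 0.2017]
orientation: [3.017, -0.875, 0.008]
force: [-0.0, -0.1, 0.6]
opening: 0.0003
```

Emit:
servo_tool --commands '[{"tx":0.014,"ty":0,"tz":0,"wx":0,"wy":0,"wz":0,"claw":0},{"tx":0.014,"ty":0,"tz":0,"wx":0,"wy":0,"wz":0,"claw":0},{"tx":0.014,"ty":0,"tz":0,"wx":0,"wy":0,"wz":0,"claw":0},{"tx":0.014,"ty":0,"tz":0,"wx":0,"wy":0,"wz":0,"claw":0},{"tx":0.01,"ty":0,"tz":0,"wx":0,"wy":0,"wz":0,"claw":0}]'

```text
time: 3.95
position: [0.5097, -0.0279, 0.2025]
orientation: [3.017, -0.875, 0.01]
force: [0.4, 0.9, 0.0]
opening: 0.0004
```

```bash
cat >> h.py <<'E'
def rackf(th,h=9.,t=-205.):
    c,s=np.cos(th),np.sin(th);return np.array([93+c*(-78-h)+s*t,153-s*(-78-h)+c*t])
E
python3 -c "
from h import *
where()
for th in (.5,.4,.3,.2,.1,0): print(th,rackf(th))
plan(*rackf(.3),17,-.3,10)"
```

```text
t3.95 sh xy [-88.9  18.7] tip 18.5 yaw -0.5229 zax [ 0.006 -0.002 -1.   ] F sh [0.33 0.89 0.03] Ftool [-0.16 -0.94 -0.03] open 0.0004 q [-0.15  0.41  1.85 -0.    0.88  1.99]
0.5 [-81.6319183   14.80559667]
0.4 [-66.96306665  -1.93810799]
0.3 [-50.69591692 -17.13372229]
0.2 [-32.99300509 -30.62941668]
0.1 [-14.03121279 -42.29034663]
0 [  6. -52.]
t [0.02  0.005 0.001] w [-0.    -0.    -0.014]
t [0.02  0.005 0.001] w [-0.    -0.    -0.014]
t [0.02  0.006 0.001] w [-0.    -0.    -0.014]
t [0.02  0.006 0.001] w [-0.    -0.    -0.014]
t [0.02  0.007 0.001] w [-0.    -0.    -0.014]
t [0.02  0.007 0.001] w [-0.    -0.    -0.014]
t [0.02  0.007 0.001] w [-0.    -0.    -0.014]
t [0.019 0.008 0.001] w [-0.    -0.    -0.014]
t [0.019 0.008 0.001] w [-0.    -0.    -0.014]
t [0.019 0.009 0.001] w [-0.    -0.    -0.014]
```

Emit:
servo_tool --commands '[{"tx":0.02,"ty":0.005,"tz":0.001,"wx":0,"wy":0,"wz":-0.014,"claw":0},{"tx":0.02,"ty":0.005,"tz":0.001,"wx":0,"wy":0,"wz":-0.014,"claw":0},{"tx":0.02,"ty":0.006,"tz":0.001,"wx":0,"wy":0,"wz":-0.014,"claw":0},{"tx":0.02,"ty":0.006,"tz":0.001,"wx":0,"wy":0,"wz":-0.014,"claw":0},{"tx":0.02,"ty":0.007,"tz":0.001,"wx":0,"wy":0,"wz":-0.014,"claw":0}]'

```text
time: 4.58
position: [0.5283, -0.0478, 0.201]
orientation: [3.063, -0.695, 0.007]
force: [-2.2, -0.1, 1.3]
opening: 0.0007
```

Emit:
servo_tool --commands '[{"tx":0.02,"ty":0.007,"tz":0.001,"wx":0,"wy":0,"wz":-0.014,"claw":0},{"tx":0.02,"ty":0.007,"tz":0.001,"wx":0,"wy":0,"wz":-0.014,"claw":0},{"tx":0.02,"ty":0.008,"tz":0.001,"wx":0,"wy":0,"wz":-0.014,"claw":0},{"tx":0.02,"ty":0.008,"tz":0.001,"wx":0,"wy":0,"wz":-0.014,"claw":0},{"tx":0.02,"ty":0.008,"tz":0.001,"wx":0,"wy":0,"wz":-0.014,"claw":0}]'

```text
time: 5.2
position: [0.5491, -0.0676, 0.1998]
orientation: [3.098, -0.514, 0.007]
force: [-2.0, -0.1, 0.7]
opening: 0.0002
```

```bash
python3 -c "
from h import *
where()
plan(*rackf(.12),17,-.12,10)
p,d=eyes.snapshot('top');crop('top',p,(245,130,395,265),5,'pics/t2.png',1.5)
p,d=eyes.snapshot('scene');crop('scene',p,(200,140,365,280),4.7,'pics/s2.png')"
```

```text
t5.20 sh xy [-47.8 -19.3] tip 15.8 yaw -0.2872 zax [ 0.004 -0.002 -1.   ] F sh [-1.97 -0.14  0.71] Ftool [-1.84  0.7  -0.71] open 0.0002 q [-0.21  0.48  1.74 -0.    0.92  1.69]
t [ 0.014  0.005 -0.   ] w [ 0.    -0.    -0.011]
t [ 0.014  0.005 -0.   ] w [ 0.    -0.    -0.011]
t [ 0.014  0.005 -0.   ] w [ 0.    -0.    -0.011]
t [ 0.014  0.005 -0.   ] w [ 0.    -0.    -0.011]
t [ 0.013  0.006 -0.   ] w [ 0.    -0.    -0.011]
t [ 0.013  0.006 -0.   ] w [ 0.    -0.    -0.011]
t [ 0.013  0.006 -0.   ] w [ 0.    -0.    -0.011]
t [ 0.013  0.006 -0.   ] w [ 0.    -0.    -0.011]
t [ 0.013  0.006 -0.   ] w [ 0.    -0.    -0.011]
t [ 0.013  0.007 -0.   ] w [ 0.    -0.    -0.011]
```

View pics/s2.png

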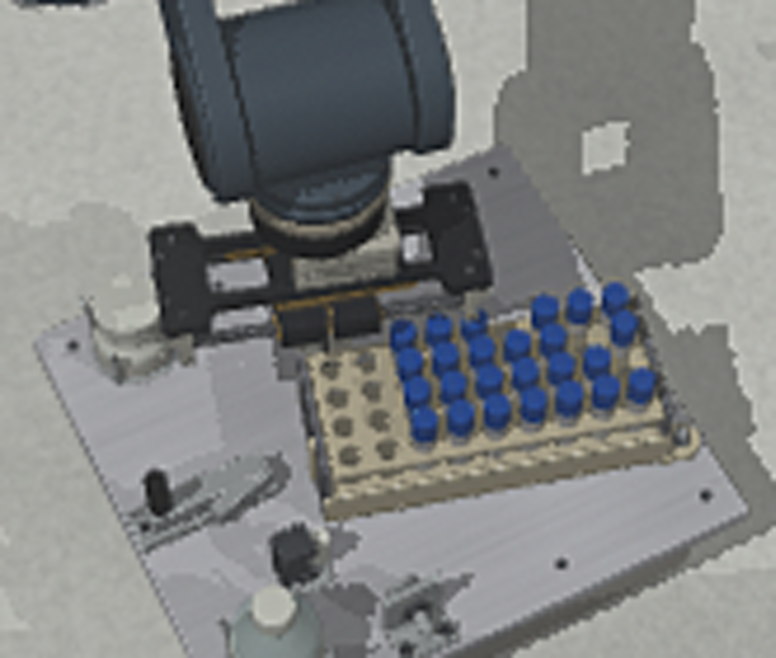

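View pics/t2.png

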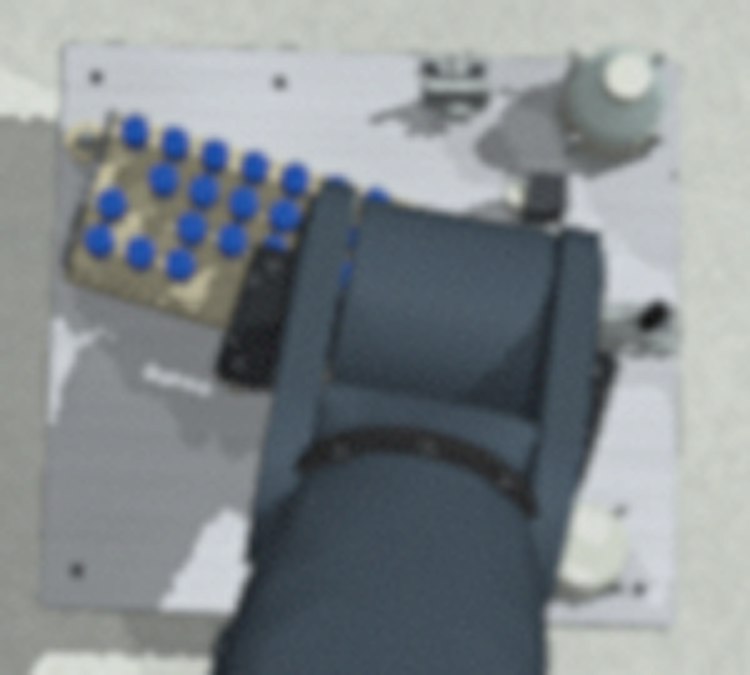

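Emit:
servo_tool --commands '[{"tx":0.015,"ty":0.005,"tz":0,"wx":0,"wy":0,"wz":-0.012,"claw":0},{"tx":0.015,"ty":0.005,"tz":0,"wx":0,"wy":0,"wz":-0.012,"claw":0},{"tx":0.015,"ty":0.005,"tz":0,"wx":0,"wy":0,"wz":-0.012,"claw":0},{"tx":0.015,"ty":0.006,"tz":0,"wx":0,"wy":0,"wz":-0.012,"claw":0},{"tx":0.015,"ty":0.006,"tz":0,"wx":0,"wy":0,"wz":-0.012,"claw":0}]'

```text
time: 5.92
position: [0.5659, -0.0803, 0.1997]
orientation: [3.119, -0.358, 0.006]
force: [-2.8, -0.7, 0.8]
opening: 0.0004
```

```bash
python3 -c "
from h import *
where()
plan(*rackf(.10),17,-.10,5)
plan(*rackf(.0),17,-.0,10)"
```

```text
t5.92 sh xy [-30.5 -31.3] tip 15.7 yaw -0.1875 zax [ 0.003 -0.002 -1.   ] F sh [-2.77 -0.78  0.79] Ftool [-2.57  1.28 -0.8 ] open 0.0004 q [-0.22  0.51  1.69 -0.    0.94  1.58]
t [ 0.015  0.006 -0.001] w [ 0.    -0.    -0.011]
t [ 0.014  0.006 -0.001] w [ 0.    -0.    -0.011]
t [ 0.014  0.007 -0.001] w [ 0.    -0.    -0.011]
t [ 0.014  0.007 -0.001] w [ 0.    -0.    -0.011]
t [ 0.014  0.007 -0.001] w [ 0.    -0.    -0.011]
t [ 0.016  0.005 -0.   ] w [ 0.    -0.    -0.012]
t [ 0.016  0.006 -0.   ] w [ 0.    -0.    -0.012]
t [ 0.016  0.006 -0.   ] w [ 0.    -0.    -0.012]
t [ 0.016  0.006 -0.   ] w [ 0.    -0.    -0.012]
t [ 0.015  0.007 -0.   ] w [ 0.    -0.    -0.012]
t [ 0.015  0.007 -0.   ] w [ 0.    -0.    -0.012]
t [ 0.015  0.007 -0.   ] w [ 0.    -0.    -0.012]
t [ 0.015  0.007 -0.   ] w [ 0.    -0.    -0.012]
t [ 0.015  0.008 -0.001] w [ 0.    -0.    -0.012]
t [ 0.015  0.008 -0.001] w [ 0.    -0.    -0.012]
```

Emit:
servo_tool --commands '[{"tx":0.014,"ty":0.005,"tz":0,"wx":0,"wy":0,"wz":-0.01,"claw":0},{"tx":0.014,"ty":0.005,"tz":0,"wx":0,"wy":0,"wz":-0.01,"claw":0},{"tx":0.014,"ty":0.005,"tz":0,"wx":0,"wy":0,"wz":-0.01,"claw":0},{"tx":0.014,"ty":0.006,"tz":0,"wx":0,"wy":0,"wz":-0.01,"claw":0},{"tx":0.014,"ty":0.006,"tz":0,"wx":0,"wy":0,"wz":-0.01,"claw":0}]'

```text
time: 6.55
position: [0.583, -0.0911, 0.1996]
orientation: [3.131, -0.227, 0.006]
force: [-1.5, -0.4, -0.1]
opening: 0.0004
```

```bash
python3 -c "
from h import *
where()
plan(*rackf(.0),17,-.0,20)"
```

```text
t6.55 sh xy [-13.  -41.4] tip 15.6 yaw -0.1033 zax [ 0.003 -0.002 -1.   ] F sh [-1.44 -0.41 -0.14] Ftool [-1.39  0.56  0.14] open 0.0004 q [-0.23  0.54  1.64 -0.    0.96  1.48]
t [ 0.004  0.002 -0.   ] w [ 0.    -0.    -0.003]
t [ 0.004  0.002 -0.   ] w [ 0.    -0.    -0.003]
t [ 0.004  0.002 -0.   ] w [ 0.    -0.    -0.003]
t [ 0.004  0.002 -0.   ] w [ 0.    -0.    -0.003]
t [ 0.004  0.002 -0.   ] w [ 0.    -0.    -0.003]
t [ 0.004  0.002 -0.   ] w [ 0.    -0.    -0.003]
t [ 0.004  0.002 -0.   ] w [ 0.    -0.    -0.003]
t [ 0.004  0.002 -0.   ] w [ 0.    -0.    -0.003]
t [ 0.004  0.002 -0.   ] w [ 0.    -0.    -0.003]
t [ 0.004  0.002 -0.   ] w [ 0.    -0.    -0.003]
t [ 0.004  0.002 -0.   ] w [ 0.    -0.    -0.003]
t [ 0.004  0.002 -0.   ] w [ 0.    -0.    -0.003]
t [ 0.004  0.002 -0.   ] w [ 0.    -0.    -0.003]
t [ 0.004  0.002 -0.   ] w [ 0.    -0.    -0.003]
t [ 0.004  0.002 -0.   ] w [ 0.    -0.    -0.003]
t [ 0.004  0.002 -0.   ] w [ 0.    -0.    -0.003]
t [ 0.004  0.002 -0.   ] w [ 0.    -0.    -0.003]
t [ 0.004  0.002 -0.   ] w [ 0.    -0.    -0.003]
t [ 0.004  0.002 -0.   ] w [ 0.    -0.    -0.003]
t [ 0.004  0.002 -0.   ] w [ 0.    -0.    -0.003]
```

Emit:
servo_tool --commands '[{"tx":0.006,"ty":0.003,"tz":0,"wx":0,"wy":0,"wz":-0.004,"claw":0},{"tx":0.006,"ty":0.003,"tz":0,"wx":0,"wy":0,"wz":-0.004,"claw":0},{"tx":0.006,"ty":0.003,"tz":0,"wx":0,"wy":0,"wz":-0.004,"claw":0},{"tx":0.006,"ty":0.003,"tz":0,"wx":0,"wy":0,"wz":-0.004,"claw":0},{"tx":0.006,"ty":0.003,"tz":0,"wx":0,"wy":0,"wz":-0.004,"claw":0}]'

```text
time: 7.18
position: [0.5899, -0.0953, 0.1995]
orientation: [3.136, -0.174, 0.002]
force: [-3.0, 2.1, 0.6]
opening: 0.0005
```

Emit:
servo_tool --commands '[{"tx":0.006,"ty":0.003,"tz":0,"wx":0,"wy":0,"wz":-0.004,"claw":0},{"tx":0.006,"ty":0.003,"tz":0,"wx":0,"wy":0,"wz":-0.004,"claw":0},{"tx":0.006,"ty":0.003,"tz":0,"wx":0,"wy":0,"wz":-0.004,"claw":0},{"tx":0,"ty":0,"tz":0,"wx":0,"wy":0,"wz":0,"claw":0},{"tx":0,"ty":0,"tz":0,"wx":0,"wy":0,"wz":0,"claw":0}]'

```text
time: 7.8
position: [0.5952, -0.0986, 0.1998]
orientation: [3.137, -0.142, 0.006]
force: [-0.3, 1.5, -0.1]
opening: 0.0007
```

```bash
python3 -c "
from h import *
where()"
```

```text
t7.80 sh xy [ -0.5 -48.4] tip 15.8 yaw -0.0494 zax [ 0.004 -0.002 -1.   ] F sh [-0.38  1.5  -0.14] Ftool [-0.46 -1.48  0.13] open 0.0007 q [-0.24  0.56  1.6  -0.    0.98  1.42]
```

```bash
python3 -c "
from h import *
p,d=eyes.snapshot('scene');crop('scene',p,(215,170,335,270),6.5,'pics/s3.png')
where()
plan(*rackf(.0),17,-.0,10)"
```

```text
t7.85 sh xy [ -0.6 -48.4] tip 15.8 yaw -0.0493 zax [ 0.004 -0.002 -1.   ] F sh [-1.04  0.96  0.23] Ftool [-1.09 -0.9  -0.24] open 0.0001 q [-0.24  0.56  1.6  -0.    0.98  1.42]
t [ 0.003  0.001 -0.   ] w [ 0.    -0.    -0.003]
t [ 0.003  0.001 -0.   ] w [ 0.    -0.    -0.003]
t [ 0.003  0.001 -0.   ] w [ 0.    -0.    -0.003]
t [ 0.003  0.001 -0.   ] w [ 0.    -0.    -0.003]
t [ 0.003  0.001 -0.   ] w [ 0.    -0.    -0.003]
t [ 0.003  0.001 -0.   ] w [ 0.    -0.    -0.003]
t [ 0.003  0.001 -0.   ] w [ 0.    -0.    -0.003]
t [ 0.003  0.001 -0.   ] w [ 0.    -0.    -0.003]
t [ 0.003  0.001 -0.   ] w [ 0.    -0.    -0.003]
t [ 0.003  0.001 -0.   ] w [ 0.    -0.    -0.003]
```

View pics/s3.png

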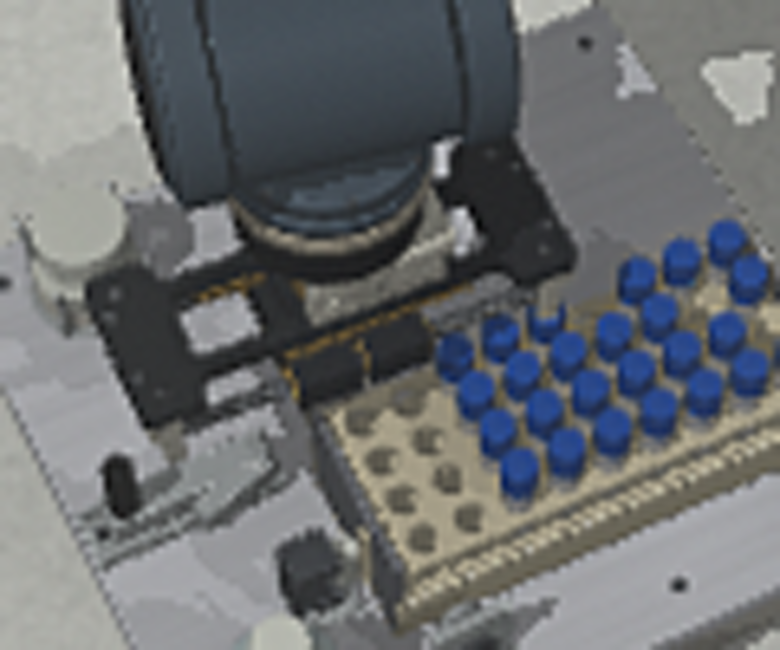

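Emit:
servo_tool --commands '[{"tx":0.006,"ty":0.002,"tz":0,"wx":0,"wy":0,"wz":-0.004,"claw":0},{"tx":0.006,"ty":0.002,"tz":0,"wx":0,"wy":0,"wz":-0.004,"claw":0},{"tx":0.006,"ty":0.002,"tz":0,"wx":0,"wy":0,"wz":-0.004,"claw":0},{"tx":0.006,"ty":0.002,"tz":0,"wx":0,"wy":0,"wz":-0.003,"claw":0},{"tx":0.006,"ty":0.002,"tz":0,"wx":0,"wy":0,"wz":-0.003,"claw":0}]'

```text
time: 8.48
position: [0.6021, -0.1019, 0.1997]
orientation: [3.139, -0.095, 0.002]
force: [-9.5, 0.9, 4.4]
opening: 0.0004
```

```bash
python3 -c "
from h import *
where()"
```

```text
t8.47 sh xy [  6.6 -51.4] tip 15.7 yaw -0.019 zax [ 0.001 -0.001 -1.   ] F sh [-9.57  0.5   4.36] Ftool [-9.57 -0.32 -4.38] open 0.0004 q [-0.24  0.58  1.58 -0.    0.99  1.39]
```

Emit:
servo_tool --commands '[{"tx":0.003,"ty":0,"tz":0,"wx":0,"wy":0,"wz":-0.001,"claw":0},{"tx":0.003,"ty":0,"tz":0,"wx":0,"wy":0,"wz":0,"claw":0},{"tx":0.003,"ty":0,"tz":0,"wx":0,"wy":0,"wz":0,"claw":0},{"tx":0.003,"ty":0,"tz":0,"wx":0,"wy":0,"wz":0,"claw":0},{"tx":0.003,"ty":0,"tz":0,"wx":0,"wy":0,"wz":0,"claw":0}]'

```text
time: 9.1
position: [0.6029, -0.102, 0.1995]
orientation: [3.14, -0.089, -0.015]
force: [-7.5, -0.2, 3.9]
opening: 0.0006
```

```bash
python3 -c "
from h import *
where()"
```

```text
t9.10 sh xy [  7.3 -51.5] tip 15.5 yaw -0.0155 zax [-0.01 -0.   -1.  ] F sh [-7.47 -0.46  3.95] Ftool [-7.5   0.58 -3.88] open 0.0006 q [-0.24  0.58  1.57 -0.    1.    1.39]
```

Emit:
servo_tool --commands '[{"tx":0.004,"ty":0,"tz":0,"wx":0,"wy":0.001,"wz":0,"claw":0},{"tx":0.004,"ty":0,"tz":0,"wx":0,"wy":0.001,"wz":0,"claw":0},{"tx":0.004,"ty":0,"tz":0,"wx":0,"wy":0.001,"wz":0,"claw":0},{"tx":0.004,"ty":0,"tz":0,"wx":0,"wy":0.001,"wz":0,"claw":0},{"tx":0.004,"ty":0,"tz":0,"wx":0,"wy":0.001,"wz":0,"claw":0}]'

```text
time: 9.72
position: [0.6035, -0.1021, 0.1993]
orientation: [-3.14, 0.086, 0.027]
force: [-9.3, -0.0, 5.9]
opening: 0.0005
```

```bash
python3 -c "
from h import *
p,d=eyes.snapshot('scene');crop('scene',p,(215,170,335,270),6.5,'pics/s4.png')
where()"
```

```text
t9.78 sh xy [  7.9 -51.5] tip 15.2 yaw -0.0135 zax [-0.017  0.001 -1.   ] F sh [-9.13 -0.24  5.88] Ftool [-9.23  0.36 -5.72] open 0.0005 q [-0.24  0.58  1.56 -0.    1.01  1.38]
```

View pics/s4.png

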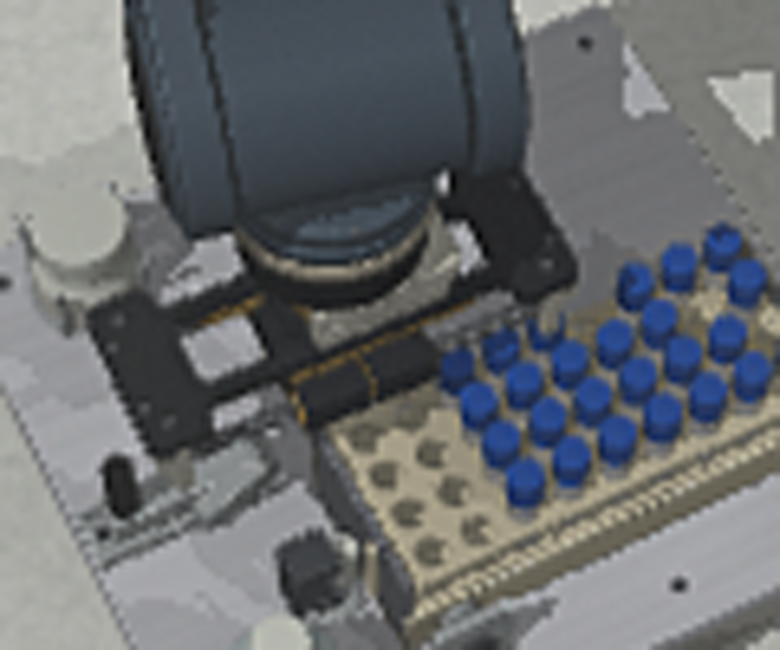

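```bash
python3 -c "
from h import *
def u(x,y): return ((x+.5)/6.5-.5+215,(y+.5)/6.5-.5+170)
CS=np.array([.59965,-.05176])
for z,pts in ((.16,[(416,608),(322,438)]),(.108,[(412,640)]),(.121,[(372,575),(350,545)])):
  print(z,np.round((onplane('scene',[u(*q) for q in pts],z)[:,:2]-CS)@QS*1e3,1))
for P in ([105,-70,60],[105,-45,60],[18,-70,60],[65,-77,21],[105,-70,8],[103,-45,21]):
  w=np.r_[CS+QS@(np.array(P[:2])/1e3),.1+P[2]/1e3];print(P,(proj('scene',w)-[215,170]+.5)*6.5-.5)
p,d=eyes.snapshot('top');crop('top',p,(300,130,395,200),8,'pics/t4.png',1.6)
"
```

```text
0.16 [[111.5 -67.4]
 [ 24.  -67.2]]
0.108 [[101.7 -64.6]]
0.121 [[ 72.8 -68.8]
 [ 56.  -70.9]]
[105, -70, 60] [[402.98948341 597.69045304]]
[105, -45, 60] [[457.93502553 572.25103795]]
[18, -70, 60] [[309.74470301 429.43482706]]
[65, -77, 21] [[346.32332295 568.09889361]]
[105, -70, 8] [[404.02720476 651.79795223]]
[103, -45, 21] [[455.10324975 609.74497049]]
```

View pics/t4.png

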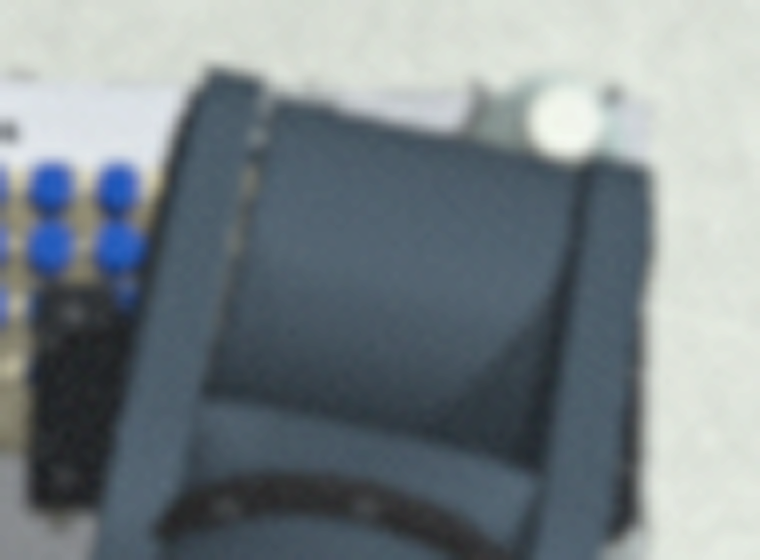

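Emit:
servo_tool --commands '[{"tx":0.004,"ty":0,"tz":-0.001,"wx":0,"wy":0.002,"wz":0,"claw":0},{"tx":0.005,"ty":0,"tz":-0.001,"wx":0,"wy":0.003,"wz":0,"claw":0},{"tx":0.005,"ty":0,"tz":-0.001,"wx":0,"wy":0.003,"wz":0,"claw":0},{"tx":0.005,"ty":0,"tz":-0.001,"wx":0,"wy":0.003,"wz":0,"claw":0},{"tx":0.005,"ty":0,"tz":-0.001,"wx":0,"wy":0.003,"wz":0,"claw":0}]'

```text
time: 10.45
position: [0.6034, -0.1022, 0.1992]
orientation: [-3.139, 0.083, 0.024]
force: [-12.0, -0.3, 4.8]
opening: 0.0007
```

```bash
python3 -c "
from h import *
where()"
```

```text
t10.45 sh xy [  7.9 -51.6] tip 15.2 yaw -0.0113 zax [-0.015  0.002 -1.   ] F sh [-12.    -0.78   4.8 ] Ftool [-12.06   0.91  -4.61] open 0.0007 q [-0.24  0.58  1.56 -0.    1.01  1.38]
```

Emit:
servo_tool --commands '[{"tx":-0.01,"ty":0,"tz":-0.002,"wx":0,"wy":0.002,"wz":0,"claw":0},{"tx":-0.03,"ty":0,"tz":-0.002,"wx":0,"wy":0.002,"wz":0,"claw":0},{"tx":-0.05,"ty":0,"tz":0,"wx":0,"wy":0.002,"wz":0,"claw":0},{"tx":-0.05,"ty":0,"tz":0,"wx":0,"wy":0.002,"wz":0,"claw":0},{"tx":0,"ty":0,"tz":0,"wx":0,"wy":0,"wz":0,"claw":0}]'

```text
time: 11.08
position: [0.5666, -0.1002, 0.2009]
orientation: [-3.139, 0.083, -0.001]
force: [0.6, -0.2, 0.1]
opening: 0.0005
```

Emit:
servo_tool --commands '[{"tx":0,"ty":0,"tz":-0.1,"wx":0,"wy":0,"wz":0,"claw":0},{"tx":0,"ty":0,"tz":-0.1,"wx":0,"wy":0,"wz":0,"claw":0},{"tx":0,"ty":0,"tz":-0.1,"wx":0,"wy":0,"wz":0,"claw":0},{"tx":0,"ty":0.15,"tz":-0.05,"wx":0,"wy":0,"wz":0,"claw":0},{"tx":0,"ty":0.15,"tz":0,"wx":0,"wy":0,"wz":0,"claw":0}]'

```text
time: 11.7
position: [0.5634, -0.1752, 0.2919]
orientation: [-3.14, 0.077, -0.005]
force: [-0.2, 0.5, -0.0]
opening: 0.0003
```

```bash
python3 -c "
from h import *
where()
plan(0,-190,80,0,5)
p,d=eyes.snapshot('scene');crop('scene',p,(200,165,365,305),4.7,'pics/s5.png')
p,d=eyes.snapshot('top');crop('top',p,(245,130,395,265),5,'pics/t5.png',1.5)
"
```

```text
t11.70 sh xy [ -29.1 -126.2] tip 107.9 yaw -0.0077 zax [ 0.003  0.001 -1.   ] F sh [-0.2   0.47 -0.01] Ftool [-0.2  -0.47  0.01] open 0.0003 q [-0.38  0.43  1.56  0.    1.15  1.24]
t [0.024 0.051 0.022] w [-0.    -0.    -0.001]
t [0.024 0.051 0.022] w [-0.    -0.    -0.001]
t [0.023 0.051 0.022] w [-0.    -0.    -0.001]
t [0.023 0.051 0.022] w [-0.    -0.    -0.001]
t [0.023 0.051 0.022] w [-0.    -0.    -0.001]
```

View pics/s5.png

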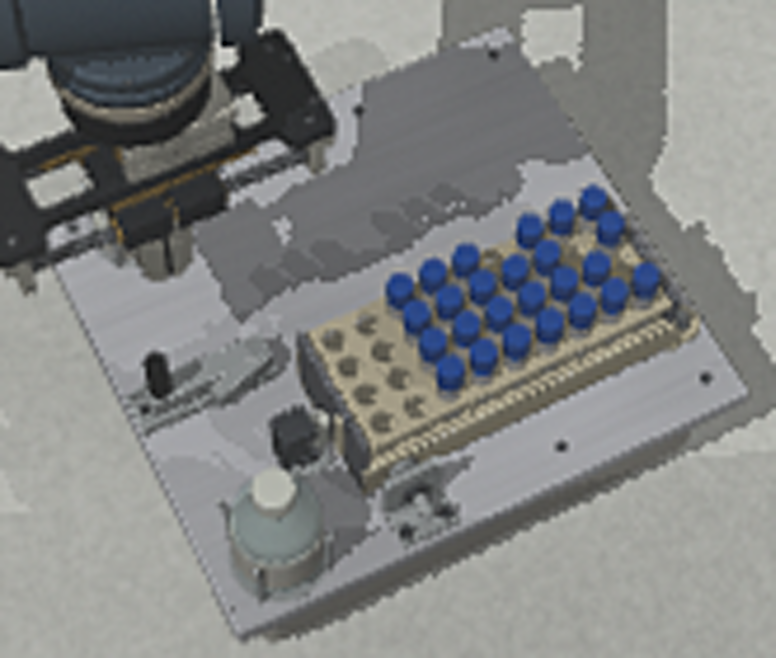

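View pics/t5.png

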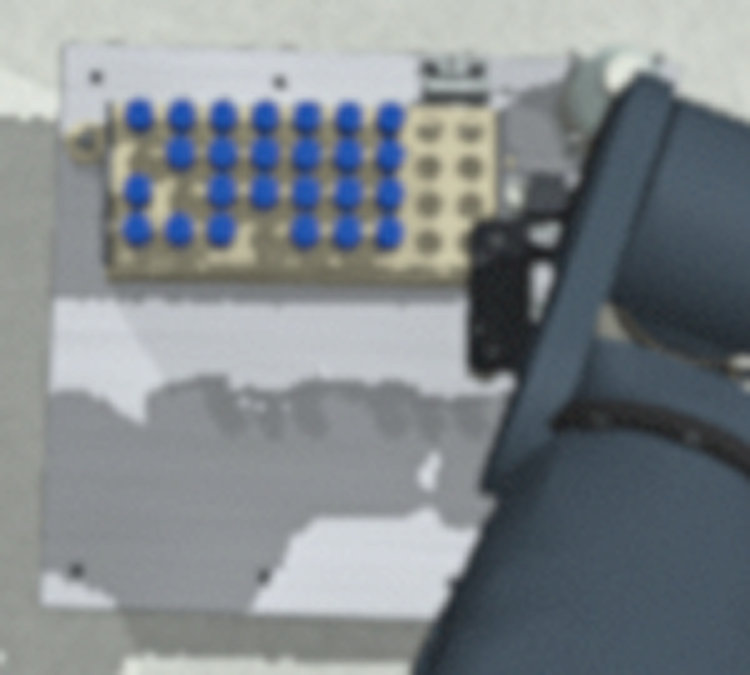

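The rack is home against the stop and past the roller. Next I'll go behind the knob.

Emit:
servo_tool --commands '[{"tx":0.023,"ty":0.052,"tz":0,"wx":0,"wy":0,"wz":0,"claw":0},{"tx":0.023,"ty":0.052,"tz":0,"wx":0,"wy":0,"wz":0,"claw":0},{"tx":0.023,"ty":0.052,"tz":0,"wx":0,"wy":0,"wz":0,"claw":0},{"tx":0.023,"ty":0.052,"tz":0,"wx":0,"wy":0,"wz":0,"claw":0},{"tx":0.023,"ty":0.052,"tz":0,"wx":0,"wy":0,"wz":0,"claw":0}]'

```text
time: 12.42
position: [0.5905, -0.2458, 0.2906]
orientation: [-3.14, 0.08, -0.003]
force: [0.9, 0.1, -0.0]
opening: 0.0005
```

```bash
python3 -c "
from h import *
where()
plan(-1,-192,29,0,5)
"
```

```text
t12.43 sh xy [   0.9 -195.6] tip 106.6 yaw -0.0093 zax [ 0.002  0.001 -1.   ] F sh [ 0.88  0.12 -0.02] Ftool [ 0.88 -0.13  0.02] open 0.0005 q [-0.47  0.52  1.42  0.    1.2   1.15]
t [-0.002 -0.003  0.062] w [-0.    -0.    -0.001]
t [-0.002 -0.003  0.062] w [-0.    -0.    -0.001]
t [-0.002 -0.003  0.062] w [-0.    -0.    -0.001]
t [-0.002 -0.003  0.062] w [-0.    -0.    -0.001]
t [-0.002 -0.003  0.062] w [-0.    -0.    -0.001]
```

Emit:
servo_tool --commands '[{"tx":-0.002,"ty":0,"tz":0.08,"wx":0,"wy":0,"wz":-0.001,"claw":0},{"tx":-0.002,"ty":0,"tz":0.08,"wx":0,"wy":0,"wz":-0.001,"claw":0},{"tx":-0.002,"ty":0,"tz":0.08,"wx":0,"wy":0,"wz":-0.001,"claw":0},{"tx":0,"ty":0,"tz":0.06,"wx":0,"wy":0,"wz":-0.001,"claw":0},{"tx":0,"ty":0,"tz":0,"wx":0,"wy":0,"wz":0,"claw":0}]'

```text
time: 13.05
position: [0.5905, -0.2491, 0.2132]
orientation: [-3.14, 0.071, -0.004]
force: [0.1, 0.3, -0.2]
opening: 0.0002
```

```bash
python3 -c "
from h import *
where()
plan(-1,-174,29,0,5)
p,d=eyes.snapshot('scene');crop('scene',p,(200,165,365,305),4.7,'pics/s6.png')
"
```

```text
t13.05 sh xy [   1.1 -198.9] tip 29.2 yaw -0.004 zax [ 0.003  0.    -1.   ] F sh [ 0.06  0.32 -0.24] Ftool [ 0.06 -0.32  0.24] open 0.0002 q [-0.47  0.61  1.48  0.    1.05  1.14]
t [-0.002 -0.02   0.   ] w [-0.    -0.    -0.001]
t [-0.002 -0.02   0.   ] w [-0.    -0.    -0.001]
t [-0.002 -0.02   0.   ] w [-0.    -0.    -0.001]
t [-0.002 -0.02   0.   ] w [-0.    -0.    -0.001]
t [-0.002 -0.02   0.   ] w [-0.    -0.    -0.001]
```

View pics/s6.png

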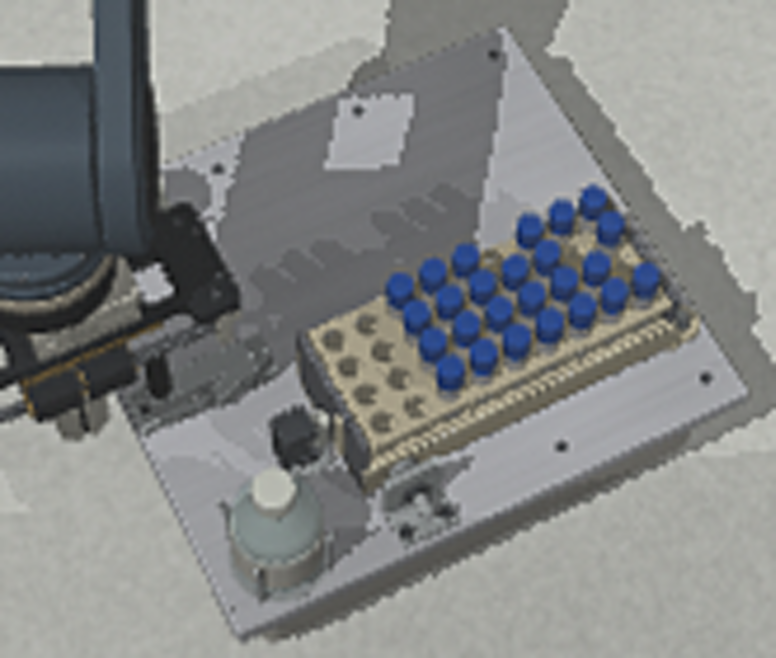

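Emit:
servo_tool --commands '[{"tx":-0.002,"ty":-0.02,"tz":0,"wx":0,"wy":0,"wz":0,"claw":0},{"tx":-0.002,"ty":-0.02,"tz":0,"wx":0,"wy":0,"wz":0,"claw":0},{"tx":-0.002,"ty":-0.02,"tz":0,"wx":0,"wy":0,"wz":0,"claw":0},{"tx":0,"ty":-0.02,"tz":0,"wx":0,"wy":0,"wz":0,"claw":0},{"tx":0,"ty":-0.02,"tz":0,"wx":0,"wy":0,"wz":0,"claw":0}]'

```text
time: 13.72
position: [0.5912, -0.2227, 0.2165]
orientation: [3.139, -0.071, 0.011]
force: [0.3, -0.5, -0.1]
opening: 0.0005
```

Emit:
servo_tool --commands '[{"tx":0,"ty":-0.012,"tz":0,"wx":0,"wy":0,"wz":0,"claw":0},{"tx":0,"ty":-0.012,"tz":0,"wx":0,"wy":0,"wz":0,"claw":0},{"tx":0,"ty":-0.012,"tz":0,"wx":0,"wy":0,"wz":0,"claw":0},{"tx":0,"ty":-0.012,"tz":0,"wx":0,"wy":0,"wz":0,"claw":0},{"tx":0,"ty":-0.012,"tz":0,"wx":0,"wy":0,"wz":0,"claw":0}]'

```text
time: 14.35
position: [0.5919, -0.2073, 0.2165]
orientation: [3.138, -0.071, 0.011]
force: [0.2, -2.5, 0.1]
opening: 0.0005
```

```bash
python3 -c "
from h import *
where()
p,d=eyes.snapshot('scene');crop('scene',p,(200,165,365,305),4.7,'pics/s7.png')
"
```

```text
t14.35 sh xy [   0.7 -157.1] tip 32.5 yaw -0.0039 zax [ 0.007 -0.003 -1.   ] F sh [ 0.28 -2.47  0.09] Ftool [ 0.29  2.47 -0.08] open 0.0005 q [-0.41  0.58  1.52  0.    1.03  1.2 ]
```

View pics/s7.png

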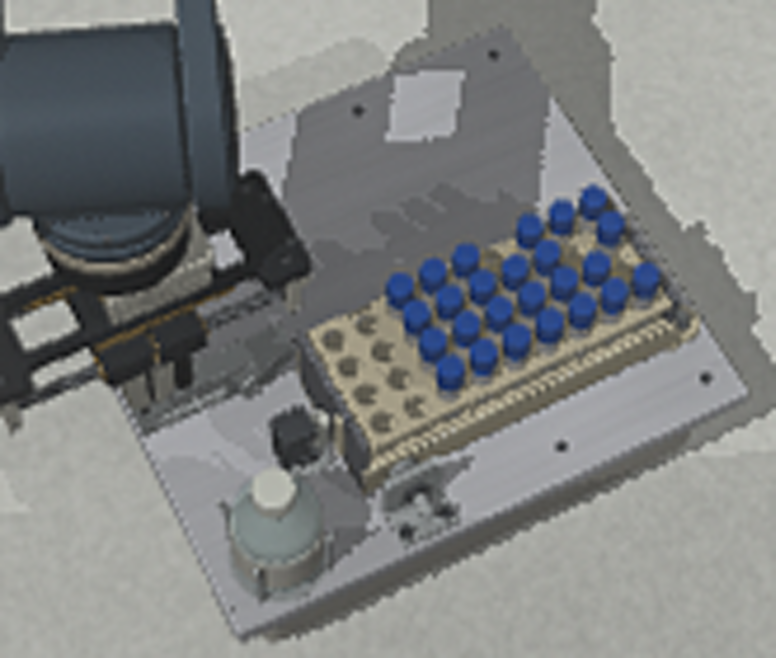

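Emit:
servo_tool --commands '[{"tx":0,"ty":-0.007,"tz":0,"wx":0,"wy":0,"wz":0,"claw":0},{"tx":0,"ty":-0.007,"tz":0,"wx":0,"wy":0,"wz":0,"claw":0},{"tx":0,"ty":-0.007,"tz":0,"wx":0,"wy":0,"wz":0,"claw":0},{"tx":0,"ty":-0.007,"tz":0,"wx":0,"wy":0,"wz":0,"claw":0},{"tx":0,"ty":-0.007,"tz":0,"wx":0,"wy":0,"wz":0,"claw":0}]'

```text
time: 15.02
position: [0.5923, -0.1977, 0.2165]
orientation: [3.138, -0.071, 0.011]
force: [-0.1, -1.9, -0.0]
opening: 0.0002
```

```bash
python3 -c "
from h import *
where()
"
```

```text
t15.03 sh xy [   0.7 -147.5] tip 32.5 yaw -0.0038 zax [ 0.007 -0.003 -1.   ] F sh [-0.06 -1.95 -0.01] Ftool [-0.05  1.95  0.01] open 0.0002 q [-0.4   0.57  1.53  0.    1.03  1.22]
```

Emit:
servo_tool --commands '[{"tx":0,"ty":-0.006,"tz":0,"wx":0,"wy":0,"wz":0,"claw":0},{"tx":0,"ty":-0.006,"tz":0,"wx":0,"wy":0,"wz":0,"claw":0},{"tx":0,"ty":-0.006,"tz":0,"wx":0,"wy":0,"wz":0,"claw":0},{"tx":0,"ty":-0.006,"tz":0,"wx":0,"wy":0,"wz":0,"claw":0},{"tx":0,"ty":-0.006,"tz":0,"wx":0,"wy":0,"wz":0,"claw":0}]'

```text
time: 15.65
position: [0.5926, -0.1897, 0.2165]
orientation: [3.138, -0.071, 0.011]
force: [0.6, -1.9, 0.7]
opening: 0.0004
```

```bash
python3 -c "
from h import *
where()
"
```

```text
t15.65 sh xy [   0.7 -139.5] tip 32.5 yaw -0.0038 zax [ 0.007 -0.003 -1.   ] F sh [ 0.63 -1.91  0.71] Ftool [ 0.65  1.91 -0.7 ] open 0.0004 q [-0.38  0.57  1.54 -0.    1.03  1.23]
```

Emit:
servo_tool --commands '[{"tx":0,"ty":-0.005,"tz":0,"wx":0,"wy":0,"wz":0,"claw":0},{"tx":0,"ty":-0.005,"tz":0,"wx":0,"wy":0,"wz":0,"claw":0},{"tx":0,"ty":-0.004,"tz":0,"wx":0,"wy":0,"wz":0,"claw":0},{"tx":0,"ty":-0.004,"tz":0,"wx":0,"wy":0,"wz":0,"claw":0},{"tx":0,"ty":-0.004,"tz":0,"wx":0,"wy":0,"wz":0,"claw":0}]'

```text
time: 16.27
position: [0.5929, -0.1838, 0.2165]
orientation: [3.138, -0.071, 0.011]
force: [-0.9, -1.3, 0.3]
opening: 0.0003
```

```bash
python3 -c "
from h import *
where()
"
```

```text
t16.27 sh xy [   0.7 -133.6] tip 32.5 yaw -0.0038 zax [ 0.007 -0.003 -1.   ] F sh [-0.83 -1.37  0.25] Ftool [-0.82  1.37 -0.25] open 0.0003 q [-0.38  0.57  1.54 -0.    1.03  1.24]
```

Emit:
servo_tool --commands '[{"tx":0,"ty":-0.004,"tz":0,"wx":0,"wy":0,"wz":0,"claw":0},{"tx":0,"ty":-0.004,"tz":0,"wx":0,"wy":0,"wz":0,"claw":0},{"tx":0,"ty":-0.004,"tz":0,"wx":0,"wy":0,"wz":0,"claw":0},{"tx":0,"ty":-0.004,"tz":0,"wx":0,"wy":0,"wz":0,"claw":0},{"tx":0,"ty":-0.004,"tz":0,"wx":0,"wy":0,"wz":0,"claw":0}]'

```text
time: 16.9
position: [0.5931, -0.1795, 0.2166]
orientation: [3.136, -0.071, 0.011]
force: [-2.0, -7.4, 0.3]
opening: 0.0004
```

```bash
python3 -c "
from h import *
where()
p,d=eyes.snapshot('scene');crop('scene',p,(200,165,365,305),4.7,'pics/s8.png')
"
```

```text
t16.90 sh xy [   0.7 -129.3] tip 32.6 yaw -0.0037 zax [ 0.007 -0.005 -1.   ] F sh [-1.73 -7.52  0.3 ] Ftool [-1.7   7.53 -0.27] open 0.0004 q [-0.37  0.57  1.54 -0.    1.02  1.25]
```

View pics/s8.png

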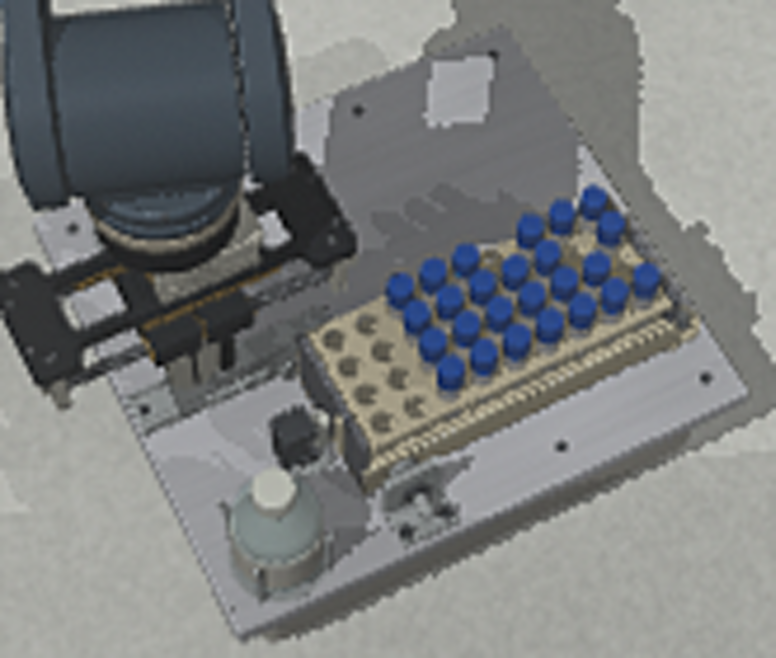

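Emit:
servo_tool --commands '[{"tx":0,"ty":-0.003,"tz":0,"wx":0,"wy":0,"wz":0,"claw":0},{"tx":0,"ty":-0.003,"tz":0,"wx":0,"wy":0,"wz":0,"claw":0},{"tx":0,"ty":-0.003,"tz":0,"wx":0,"wy":0,"wz":0,"claw":0},{"tx":0,"ty":-0.003,"tz":0,"wx":0,"wy":0,"wz":0,"claw":0},{"tx":0,"ty":-0.003,"tz":0,"wx":0,"wy":0,"wz":0,"claw":0}]'

```text
time: 17.58
position: [0.593, -0.1791, 0.2167]
orientation: [3.13, -0.071, 0.012]
force: [-1.1, -6.6, -0.5]
opening: 0.0006
```

```bash
python3 -c "
from h import *
where()
"
```

```text
t17.57 sh xy [   0.6 -128.8] tip 32.7 yaw -0.0039 zax [ 0.008 -0.011 -1.   ] F sh [-0.82 -6.61 -0.51] Ftool [-0.8   6.61  0.57] open 0.0006 q [-0.37  0.57  1.55 -0.01  1.02  1.25]
```

Emit:
servo_tool --commands '[{"tx":0,"ty":0.01,"tz":0,"wx":0,"wy":0,"wz":0,"claw":0},{"tx":0,"ty":0.03,"tz":0,"wx":0,"wy":0,"wz":0,"claw":0},{"tx":0,"ty":0.04,"tz":0,"wx":0,"wy":0,"wz":0,"claw":0},{"tx":0,"ty":0.02,"tz":-0.08,"wx":0,"wy":0,"wz":0,"claw":0},{"tx":0,"ty":0,"tz":-0.15,"wx":0,"wy":0,"wz":0,"claw":0}]'

```text
time: 18.2
position: [0.5905, -0.2048, 0.2727]
orientation: [3.134, -0.072, 0.004]
force: [0.7, -0.4, 0.6]
opening: 0.0004
```

Emit:
servo_tool --commands '[{"tx":0,"ty":0,"tz":-0.15,"wx":0,"wy":0,"wz":0,"claw":0},{"tx":-0.05,"ty":0.15,"tz":-0.1,"wx":0,"wy":0,"wz":0,"claw":0},{"tx":-0.15,"ty":0.15,"tz":0,"wx":0,"wy":0,"wz":0,"claw":0},{"tx":-0.15,"ty":0.15,"tz":0,"wx":0,"wy":0,"wz":0,"claw":0},{"tx":-0.15,"ty":0.15,"tz":0,"wx":0,"wy":0,"wz":0,"claw":0}]'

```text
time: 18.82
position: [0.4569, -0.3529, 0.3408]
orientation: [3.132, -0.066, 0.013]
force: [0.1, -0.4, -0.9]
opening: 0.0004
```

```bash
python3 -c "
from h import *
where()
p,d=eyes.snapshot('scene');crop('scene',p,(200,165,365,305),4.7,'pics/s9.png')
p,d=eyes.snapshot('top');crop('top',p,(245,130,395,265),5,'pics/t9.png',1.5)
"
```

```text
t18.82 sh xy [-128.1 -308.2] tip 156.8 yaw -0.0005 zax [ 0.008 -0.009 -1.   ] F sh [ 0.12 -0.35 -0.86] Ftool [0.11 0.34 0.86] open 0.0004 q [-0.74  0.36  1.54 -0.    1.23  0.88]
```

View pics/s9.png

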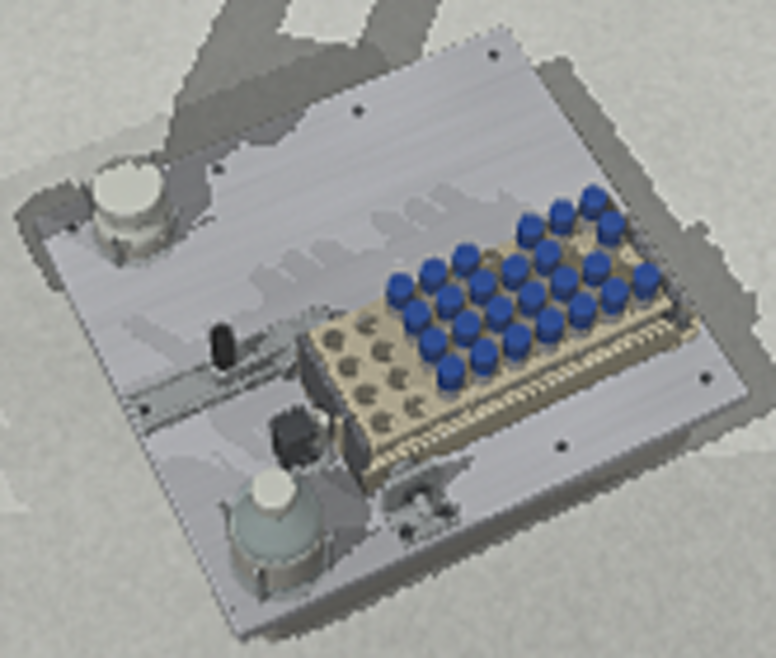

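View pics/t9.png

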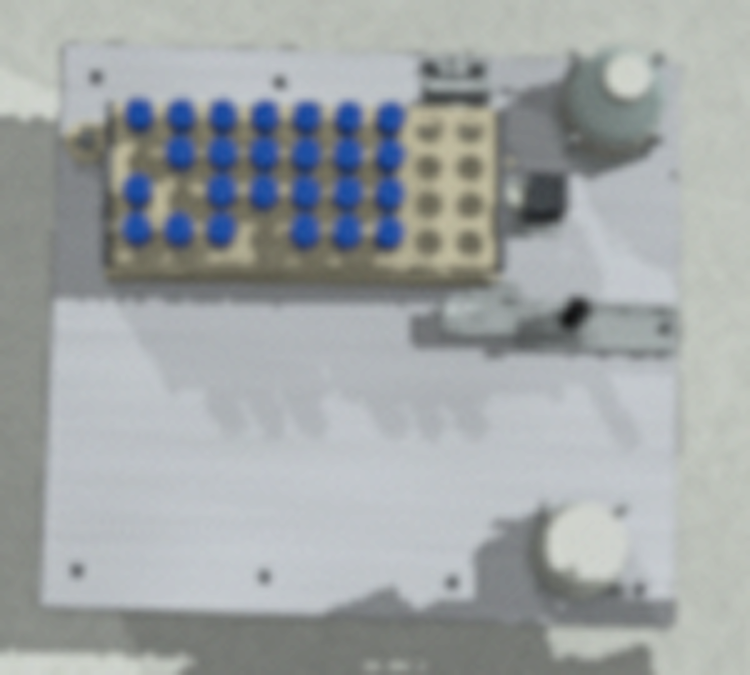

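```bash
python3 -c "
from h import *
for a,b in (((657,311),(155,358)),((577,309),(222,332))):
  X,e=tri(('top',uvT(*a)),('scene',uvS(*b)));print(np.round((X[:2]-C)@QS*1e3,1),X[2],e)
s=np.load('pics/top0.npz')['p'];p,_=eyes.snapshot('top');d=np.abs(s.astype(int)-p).max(2);cv2.imwrite('pics/diff.png',np.clip(d*3,0,255).astype(np.uint8))
where()
"
```

```text
[  -3.  -148.5] 0.15779532192348367 [np.float64(0.000643993273364631), np.float64(0.0006439932733646856)]
[  -2.6 -107. ] 0.1550155256676756 [np.float64(0.00028474856714291), np.float64(0.00028474856714297595)]
t18.98 sh xy [-128.2 -308.5] tip 156.8 yaw -0.0041 zax [ 0.008 -0.009 -1.   ] F sh [0.45 0.06 0.68] Ftool [ 0.45 -0.05 -0.68] open 0.0004 q [-0.74  0.36  1.54 -0.    1.23  0.88]
```

View pics/diff.png

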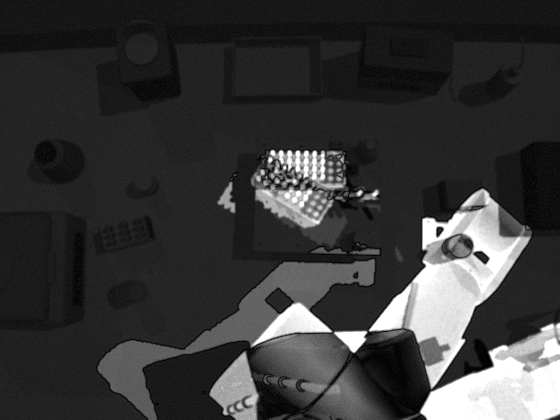

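```bash
python3 -c "
from h import *
print(r.finish_job())"
```

```text
the job is handed in; nothing more can be done
None
```

The rack is home against the stop screw, the wedge bolt is pushed in tight along its front, and I have handed the job in. It took about 19 s of the 72 s allowed.

- **Rack:** I pushed it near its free front corner with the closed fingers, swinging it round on the pin. The force rose to about 3 N around where the catch should bear, then fell to about 0–1 N. The rack then stopped against the screw. I pressed it home with 9 to 12 N at the fingers; at 12 N it did not move further, so it should have borne on the stop with more than 6 N and well under 20 N.
- **Bolt:** I pushed its knob from behind against about 2 N of friction until it stopped moving at about 7 N. The two camera views put the knob's travel at about 41.5 mm. With up to 6 mm of travel at the start, that is 47.5 mm at most, so it stopped against the rack and not at the end of its 54 mm travel.
- **Last checks:** After I backed away, both views showed the rack square, flat, on its pin and at the stop. The before/after top view showed only the rack, bolt, arm and shadows changed. The arm hid the bench at the right, including the amber bottle, the forceps and part of the tip box, so I did not check those.
- **Disagreements:** The positions I got from the cameras disagreed with the stated dimensions by 2 to 6 mm, so I judged seating and tightness by feel. During the hard press the tool also pushed down on the rack with about 5 N. The rack stayed flat.

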